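# Lock the parts box with its safety bolt

## Task

Lock the blue parts box: with one fingertip press down the long yellow spring catch on its lid and keep it held down while the other finger pushes the red tab, sliding the bolt fully home through its keeper; then let go so that the catch springs back up and locks the bolt. Only press and push, do not pick anything up, and leave the things standing round the box where they are.

Things in the scene. Friction and masses are not known exactly. Their poses are not given: they have to be found in the camera images.
- strongbox: blue steel parts box, grey lid, screwed down, 164 (x) x 220 (y) x 70 mm; origin at the centre of its underside, z up. On its flat top (z = 70 mm), side by side along y: the yellow catch (-x side) and the steel bolt (+x side), which slides to +y into the keeper. Besides the red tab, only the catch's hinge (x -12; cheeks at y -101 and 33, up to 39 mm above the lid) stands higher than its plate.
- catch (a joint): spring catch hinged along the box's y on the line x -12, z 102 mm of the box frame; rad. 0 = up, tooth in a notch, bolt locked; grows as the yellow plate is pressed down, stop at 0.36. Tooth clear of the notches above 0.17. At 34 mm from the hinge: about 1 N to start, 5.5 N at the stop. Springs back. Notches every 16 mm along the travel, so the tooth drops in again if let go on the way.
- catch_pad (a point): the place to press: upper face of the yellow plate, 34 mm from its hinge line (box x -46, y -36, z 104 mm when up), midway along. The plate is 42 mm wide (box x -60 to -18) and 125 mm long (y -98 to 27), so a fingertip can press it and slide along it meanwhile. It moves with the catch.
- bolt (a joint): the bolt's slide along the box's +y; m. 0 = drawn, 0.048 = fully home in the keeper, at its stop. Friction about 2 N, slight damping. Starts at 0 to 0.0015. In a notch it has 2 mm of play to either side.
- bolt_tab (a point): centre of the rear (-y) face of the bolt's upright red tab, the face to push towards +y. Tab 36 mm wide along x (box x -2 to 34), 9 mm thick along y; its red part stands 20 to 54 mm above the lid. This point: 37 mm above the lid, box x 16, y -64.5 mm when drawn. It moves with the bolt.
- oil_can: loose grey oil bottle, 46 mm across, 72 mm tall, left of the box; origin at the centre of its underside; leave alone
- flux_jar: loose cream jar with a cream screw cap, 50 mm across, 51 mm tall, right of the box; origin at the centre of its underside; leave alone
- drill_chuck: loose steel drill chuck, 26 mm across, 37 mm tall, in front of the box; origin at the centre of its underside; leave alone
- findings_ring: loose black round tray of small parts, 52 mm across, 13 mm high, behind the box; origin at the centre of its underside; leave alone
- keeper (a point): middle of the keeper's foot on the lid level (box x 12, y 90, z 70 mm): a steel strap 22 mm long and 17.5 mm high into which the bolt goes. A like strap, 12 mm long, stands at y 49; the bolt's bar is 13 mm high above the lid. The catch's tooth arm reaches over the bar at box y 20 mm, at the catch's height; lower things are clear of a fingertip pressing the catch.

How it is judged:
On the way, in this order (a step that is already met when the one before it is completed fails the run):
1. the catch is pressed down, clear of the notches, with the bolt still drawn (value of joint catch above 0.17 rad and value of joint bolt below 0.006 m), for 0.1 s.
2. the bolt is slid home with the catch still held down (value of joint bolt above 0.0445 m and value of joint catch above 0.15 rad), for 0.1 s.
At the end, for the whole second after the job is handed in: the bolt is home (at least 44 of its 48 mm) and at rest, and the catch has sprung back up (below 0.04 rad) with its tooth in the bolt's last notch (value of joint bolt above 0.044 m and value of joint catch below 0.04 rad and velocity of joint bolt between -0.005 and 0.005 m/s); the robot touches nothing.
It fails at once if the catch is let back into the notches with the bolt half way (value of joint bolt between 0.008 and 0.04 m and value of joint catch below 0.08 rad).
It fails at once if the oil bottle is shifted or lifted by more than 20 mm (distance of oil_can from where it was at the start of the episode above 0.02 m).
It fails at once if the cream jar is shifted or lifted by more than 20 mm (distance of flux_jar from where it was at the start of the episode above 0.02 m).
It fails at once if the drill chuck is shifted or lifted by more than 20 mm (distance of drill_chuck from where it was at the start of the episode above 0.02 m).
It fails at once if the tray of small parts is shifted or lifted by more than 20 mm (distance of findings_ring from where it was at the start of the episode above 0.02 m).
It also fails if it takes over 45 s, if anything falls off the work surface, if the arm or the gripper's body presses on something with over 40 N, if the wrist force passes 120 N, or if a joint passes its speed limit or range.

## Robot

A 7-joint arm with a two-finger parallel gripper is mounted at the origin on a cart in front of the work surface, level with it; the furniture and walls round the work are solid. World frame = base frame: x ahead of the robot, y to its left, z up, the work surface at z = 0. Lengths are in m, angles in rad, forces in N, time in s.
With the tool pointing down it reaches from about 0.35 to 0.9 m from the base axis. Payload 19.9 kg.
Tool frame: the origin (TCP) lies at the very end of the fingers, on their centre line; the grasp point (between the pads) lies 19 mm behind it; z points along the fingers, y is the line along which they close (so a half turn about z gives the same grasp; the last joint's range is limited). The gripper opens to 94 mm and grips with 3 to 60 N. Pads are 16 mm wide; open, the fingers measure 119 mm over their backs; the gripper's body (75 mm by 177 mm) begins 78 mm behind the grasp point.
Start: joints at [1.119, 0.417, -0.01, 1.614, 0.005, 1.111, -0.053], TCP at [0.249, -0.573, 0.205] pointing down, gripper open.
Joint ranges: [-2.81, 2.81], [-0.39, 2.02], [-1.27, 1.25], [0.06, 2.57], [-1.19, 4.33], [0.19, 2], [-2.82, 2.82]. Speed limits (rad/s): [1.89, 1.89, 2.39, 2.39, 3.01, 3.01, 3.01].

## Interface

Orientations are given as [roll, pitch, yaw] about the fixed x, y, z axes, in that order (R = Rz(yaw) Ry(pitch) Rx(roll)).
In Python, from bench import sensors, optics, manip gives the robot as it stands. The module is installed in compiled form; this text tells all that it offers.
- The arm moves only by the tool apply_moves, never from a script. Its argument "commands" is a list of rows, each a list of 7 numbers: the gripper command: -1 is fully open, 1 is shut, values between are in proportion, then the shift along the tool's x, y, z in units of 30 mm (1.0 is 30 mm), then the turn, a rotation vector about the tool's x, y, z in units of 5 degrees (1.0 is 5 degrees). A call has 1 to 10 rows; each row is the pose to reach, as a shift and turn from the pose commanded when the call began, along the tool's axes at that moment; what a row does not reach only later rows make up. A row lasts 1/10 s, in which the tool goes at most 50 mm and 8.59 degrees, less where a joint would pass 70% of its speed; a pose out of reach is approached as far as the arm can. A call with a gripper value outside its range is refused whole. The fingers move at their own pace and stop on an object; "force" is the grip in N (left out, the last holds). Time passes only in rows, so rows that repeat a pose let the fingers close. It gives the time, the measured TCP pose, the force, the opening and the grip force at its end, in the units of the state.
- sensors.observe(): the state, without advancing time (a new reading comes with each control period).
- optics.grab_frame(name): name is "side" or "top"; returns a dict with "color" (400x640x3 uint8, red, green, blue), "fx", "fy", "cx", "cy" (pixels), "D" ([k1, k2, p1, p2, k3] as OpenCV has them; the pictures are not rectified), "R" (3x3) and "t" (3): a world point X has camera coordinates R X + t. Camera axes: x right, y down, z forward; pixel columns grow to the right and rows downward; lengths in m; the calibration is good to about 2 mm. A picture is of the moment at which its call begins. There is no depth.
- manip.sign_off(): hands the job in; it is judged then, once.
The state is a dict: "time": time; "joints": joint angles; "joint_vel": joint speeds; "effort": joint torques, N m; "eef_pos": TCP position; "ee_rot": TCP orientation; "force": force on the tool from outside, world axes, zero at the start; "wrist_torque": the same for the moment, N m; "gripper_width": opening from 0.0 (shut) to 1.0 (fully open); "grip_force": force on a finger pad.
Only numpy, scipy, OpenCV 4.12 (cv2) and the standard library are available. Lean on these libraries where they do the work, as an engineer would, in place of code of your own. Each camera call takes 0.05 s, during which the arm holds its last target. There are 200 camera calls.

## Working session

There is one attempt and no reset: what is moved stays moved. The work goes in short steps, Python scripts to look and compute and a tool call to move; the robot and the scene stay as the last step left them, time stands still between calls to the robot, and variables do not carry over. Pictures are saved under pics/ and viewed, at most 10 in all, crops included, and the job is handed in when it is done.

Besides the shell and the picture viewer there is one more tool, called after "Emit:" as name([rows], argument=value, ...), one row to a line, values as JSON. apply_moves: Moves the arm, as the interface text tells. Its arguments: {"type":"object","properties":{"commands":{"type":"array","items":{"type":"array","items":{"type":"number"}}},"force":{"type":"number"}},"required":["commands"]}

```bash
mkdir -p pics
python3 - <<'E'
from bench import sensors, optics
import cv2
for n in("top","side"):
    f=optics.grab_frame(n); cv2.imwrite(f"pics/{n}0.png",f["color"][:,:,::-1])
    print(n,f["fx"],f["cx"],f["cy"],f["D"],(-f["R"].T@f["t"]).round(3),f["R"].round(2).tolist())
s=sensors.observe();print(s)
E
```

```text
top 484.59427586627805 326.81275455497087 196.67625981768748 [0.03661166 0.         0.         0.         0.        ] [0.47  0.191 1.064] [[-0.02, -1.0, -0.01], [-1.0, 0.02, -0.07], [0.07, 0.01, -1.0]]
side 504.04031396169904 316.27728818164167 199.45301766254946 [-0.02496554  0.          0.          0.          0.        ] [ 0.249 -0.394  0.808] [[0.92, -0.39, 0.02], [-0.27, -0.69, -0.67], [0.28, 0.62, -0.74]]
{'time': 0.1, 'joints': array([ 1.11947181,  0.41789738, -0.01030835,  1.61406365,  0.0047265 ,
        1.11072239, -0.05303466]), 'joint_vel': array([-1.32977982e-03, -2.11313442e-03, -9.52370385e-05,  2.44499024e-05,
        1.38349685e-03, -6.06747025e-04, -9.31039142e-05]), 'effort': array([-1.02024133e-03, -8.52589917e+01,  6.39646556e-01, -4.26699650e+01,
       -4.88447479e-02,  1.63942657e-02,  1.41644328e-06]), 'eef_pos': array([ 0.24888845, -0.57295564,  0.20491954]), 'ee_rot': array([-3.14053006e+00,  1.05790976e-04,  4.09814366e-01]), 'force': array([ 0.01500926,  0.24862705, -0.88721172]), 'wrist_torque': array([-0.01756902, -0.02226424,  0.0028364 ]), 'grip_force': 0.0, 'gripper_width': 1.002848045710999}
```

View pics/top0.png

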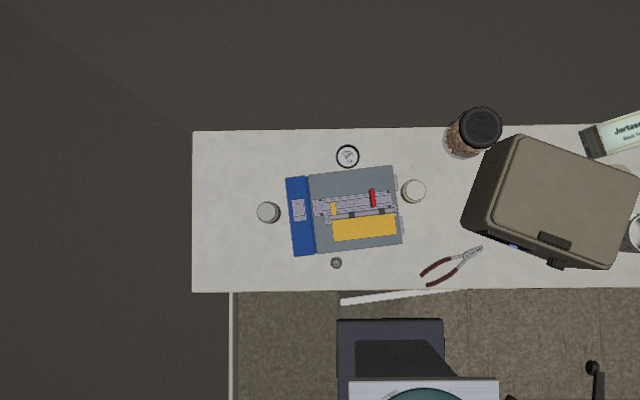

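View pics/side0.png

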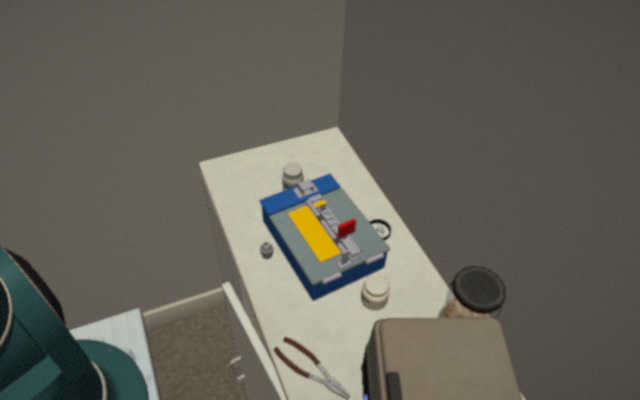

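The top view shows the box at about (345,210). The yellow plate is at (363,227), the red tab at (373,198), and the brown case stands to the right at (550,200). The side view shows the same layout, with the plate at (313,232), the tab at (347,228) and the top of the case starting at row 320.

```bash
cat > h.py <<'E'
import numpy as np, cv2
from bench import sensors, optics
def ray(f,p):
    K=np.array([[f["fx"],0,f["cx"]],[0,f["fy"],f["cy"]],[0,0,1.]])
    u=cv2.undistortPoints(np.array(p,float).reshape(-1,1,2),K,np.array(f["D"])).reshape(-1,2)
    d=np.c_[u,np.ones(len(u))]@f["R"]
    return -f["R"].T@f["t"],d
def plane(f,p,z):
    c,d=ray(f,p); return c+d*((z-c[2])/d[:,2])[:,None]
def tri(f,p,g,q):
    c,d=ray(f,p);e,h=ray(g,q);d=d[0]/np.linalg.norm(d[0]);h=h[0]/np.linalg.norm(h[0])
    s=np.linalg.lstsq(np.c_[d,-h],e-c,rcond=None)[0]
    a,b=c+d*s[0],e+h*s[1]; return (a+b)/2,np.linalg.norm(a-b)
def big(f,lo,hi,lo2=None,hi2=None):
    h=cv2.cvtColor(f["color"],cv2.COLOR_RGB2HSV); m=cv2.inRange(h,lo,hi)
    if lo2: m|=cv2.inRange(h,lo2,hi2)
    return max(cv2.findContours(m,0,cv2.CHAIN_APPROX_NONE)[0],key=cv2.contourArea)
yellow=lambda f:big(f,(18,120,90),(35,255,255))
red=lambda f:big(f,(0,150,60),(8,255,255),(172,150,60),(180,255,255))
def cen(c): m=cv2.moments(c);return [m["m10"]/m["m00"],m["m01"]/m["m00"]]
E
python3 - <<'E'
from h import *
T=optics.grab_frame("top");S=optics.grab_frame("side")
for f,n in((T,"top"),(S,"side")):
    P=plane(f,yellow(f).reshape(-1,2),0.104)[:,:2].astype(np.float32)
    r=cv2.minAreaRect(P*1000); print(n,"yellow",r)
    b=cv2.boxPoints(r); e=max((b[1]-b[0],b[2]-b[1]),key=np.linalg.norm); e=e*np.sign(e[1])
    a=np.arctan2(-e[0],e[1]); R=np.array([[np.cos(a),-np.sin(a)],[np.sin(a),np.cos(a)]])
    o=np.array(r[0])-R@[-39,-35.5]; print(" box yaw",a,"origin",o," tab rear pt",o+R@[16,-64.5])
    c=red(f).reshape(-1,2); print(" red bbox",c.min(0),c.max(0),"area",cv2.contourArea(c))
print("yellow tri",tri(T,[cen(yellow(T))],S,[cen(yellow(S))]))
print("case",tri(T,[[515,135]],S,[[497,318]]),tri(T,[[478,225]],S,[[380,320]]))
for n,f in(("top",T),("side",S)):
    r=cv2.minAreaRect((plane(f,red(f).reshape(-1,2),0.124 if n=="top" else .107)[:,:2]*1000).astype(np.float32)); print(n,"red",r)
E
```

```text
top yellow ((476.1746520996094, 125.94506072998047), (41.76396942138672, 124.35629272460938), 6.01889181137085)
 box yaw 0.10504948 origin [511.23725942 165.3387624 ]  tab rear pt [533.91229437 102.87202685]
 red bbox [370 189] [375 206] area 53.0
side yellow ((476.3125, 123.67768096923828), (44.075462341308594, 126.01774597167969), 6.396839618682861)
 box yaw 0.111645944 origin [511.1144859 163.3018118]  tab rear pt [534.20108344 100.98601155]
 red bbox [338 219] [355 237] area 172.5
yellow tri (array([0.47715835, 0.12508433, 0.097829  ]), np.float64(0.0021646485331842957))
case (array([ 0.64647919, -0.16097258,  0.15181014]), np.float64(0.005061109536965927)) (array([ 0.48359314, -0.09127243,  0.14126036]), np.float64(0.016985439033114))
top red ((532.6206665039062, 109.25103759765625), (33.28321838378906, 7.943327903747559), 5.7742018699646)
side red ((533.3988037109375, 108.57429504394531), (46.27711486816406, 24.197847366333008), 12.336898803710938)
```

Emit:
apply_moves([
  [-0.05,0,0,-1.6,0,0,0],
  [-0.05,0,0,-3.3,0,0,0],
  [-0.05,1.2,-1.2,-3.3,0,0,-1.1],
  [-0.05,2.4,-2.4,-3.3,0,0,-2.2],
  [-0.05,3.6,-3.6,-3.3,0,0,-3.3],
  [-0.05,4.8,-4.8,-3.3,0,0,-4.4],
  [-0.05,6,-6,-3.3,0,0,-5.5],
  [-0.05,7.2,-7.2,-3.3,0,0,-6.6],
  [-0.05,8.4,-8.4,-3.3,0,0,-7.7],
  [-0.05,8.4,-8.4,-3.3,0,0,-7.7],
], force=20)

```text
time: 1.2
eef_pos: [0.3816, -0.2368, 0.3048]
ee_rot: [3.141, -0.0, 1.092]
force: [-0.2, -0.9, 0.3]
gripper_width: 0.522
grip_force: 0.0
```

Emit:
apply_moves([
  [-0.05,1.4,-0.2,0,0,0,-0.9],
  [-0.05,2.8,-0.3,0,0,0,-1.8],
  [-0.05,4.2,-0.5,0,0,0,-2.7],
  [-0.05,5.6,-0.7,0,0,0,-3.5],
  [-0.05,7.0,-0.8,0,0,0,-4.4],
  [-0.05,8.4,-1.0,0,0,0,-5.3],
  [-0.05,9.8,-1.2,0,0,0,-6.1],
  [-0.05,11.4,-1.35,0,0,0,-6.83],
  [-0.05,11.4,-1.35,1.5,0,0,-6.83],
  [-0.05,11.4,-1.35,3.0,0,0,-6.83],
])

```text
time: 2.2
eef_pos: [0.5053, 0.0805, 0.2137]
ee_rot: [3.14, -0.0, 1.68]
force: [1.1, -1.9, -1.5]
gripper_width: 0.524
grip_force: 0.0
```

Emit:
apply_moves([
  [-0.05,0,0,1.0,0,0,0],
  [-0.05,0,0,1.8,0,0,0],
  [-0.05,0,0,1.8,0,0,0],
  [-0.05,0,0,1.8,0,0,0],
  [-0.05,0,0,1.8,0,0,0],
])

```text
time: 2.7
eef_pos: [0.5054, 0.0793, 0.1619]
ee_rot: [3.14, 0.0, 1.678]
force: [-0.0, 0.5, -1.0]
gripper_width: 0.526
grip_force: 0.0
```

Run:
```python
from h import *
s=sensors.observe();print({k:s[k] for k in("time","eef_pos","ee_rot","force","gripper_width")})
for i in range(3): print(sensors.observe()["force"])
S=optics.grab_frame("side")
a=cv2.resize(S["color"][140:340,200:440],(720,600),interpolation=cv2.INTER_CUBIC);cv2.imwrite("pics/s1.png",a[:,:,::-1])
```

```text
{'time': 2.7, 'eef_pos': array([0.50544914, 0.07933297, 0.16187948]), 'ee_rot': array([3.13973920e+00, 7.17693539e-05, 1.67753007e+00]), 'force': array([-0.0415027 ,  0.48091212, -1.02563606]), 'gripper_width': 0.5263621690597148}
[-0.0415027   0.48091212 -1.02563606]
[-0.0415027   0.48091212 -1.02563606]
[-0.0415027   0.48091212 -1.02563606]
```

View pics/s1.png

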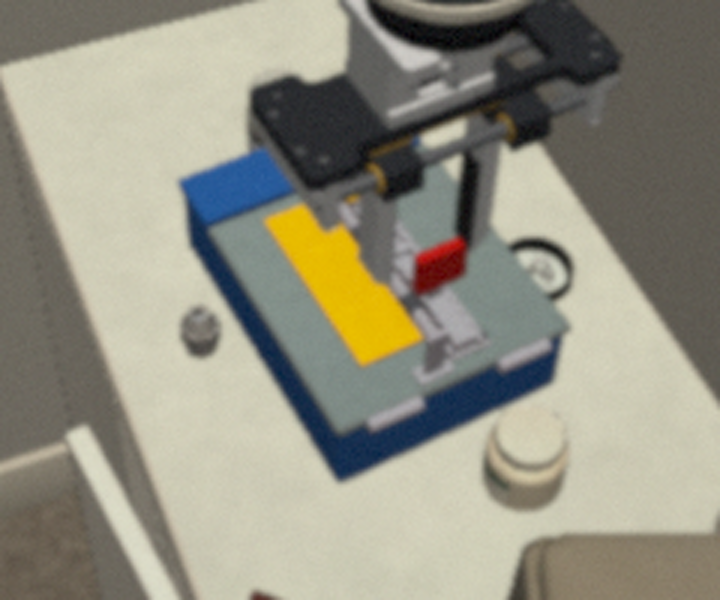

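The left fingertip shows at (380,270) and the right one at (470,240) in the crop. They hang above the plate and behind the red tab at (440,265), and nothing is being touched.

Emit:
apply_moves([
  [-0.05,0,0,0.9,0,0,0],
  [-0.05,0,0,1.7,0,0,0],
  [-0.05,0,0,1.7,0,0,0],
  [-0.05,0,0,1.7,0,0,0],
  [-0.05,0,0,1.7,0,0,0],
])

```text
time: 3.25
eef_pos: [0.5055, 0.0794, 0.111]
ee_rot: [3.14, 0.0, 1.678]
force: [-0.1, -0.1, 0.5]
gripper_width: 0.522
grip_force: 0.0
```

Emit:
apply_moves([
  [-0.05,0,0,0.1,0,0,0],
  [-0.05,0,0,0.2,0,0,0],
  [-0.05,0,0,0.3,0,0,0],
  [-0.05,0,0,0.3,0,0,0],
  [-0.05,0,0,0.3,0,0,0],
])

```text
time: 3.75
eef_pos: [0.5049, 0.0793, 0.1006]
ee_rot: [3.141, -0.0, 1.678]
force: [2.0, -0.2, 3.9]
gripper_width: 0.523
grip_force: 1.6
```

Emit:
apply_moves([
  [-0.05,0,0,0.1,0,0,0],
  [-0.05,0,0,0.15,0,0,0],
  [-0.05,0,0,0.15,0,0,0],
  [-0.05,0,0,0.15,0,0,0],
  [-0.05,0,0,0.15,0,0,0],
])

```text
time: 4.25
eef_pos: [0.5049, 0.0793, 0.096]
ee_rot: [3.141, -0.0, 1.678]
force: [2.2, 0.1, 6.2]
gripper_width: 0.527
grip_force: 2.6
```

Emit:
apply_moves([
  [-0.05,0.15,0,0,0,0,0],
  [-0.05,0.3,0,0,0,0,0],
  [-0.05,0.4,0,0,0,0,0],
  [-0.05,0.5,0,0,0,0,0],
  [-0.05,0.6,0,0,0,0,0],
  [-0.05,0.7,0,0,0,0,0],
  [-0.05,0.8,0,0,0,0,0],
  [-0.05,0.8,0,0,0,0,0],
])

```text
time: 5.05
eef_pos: [0.5017, 0.1027, 0.0957]
ee_rot: [-3.14, 0.001, 1.678]
force: [-1.7, -3.3, 5.0]
gripper_width: 0.526
grip_force: 2.6
```

Emit:
apply_moves([
  [-0.05,0.12,0,0,0,0,0],
  [-0.05,0.24,0,0,0,0,0],
  [-0.05,0.36,0,0,0,0,0],
  [-0.05,0.48,0,0,0,0,0],
  [-0.05,0.6,0,0,0,0,0],
  [-0.05,0.72,0,0,0,0,0],
  [-0.05,0.84,0,0,0,0,0],
  [-0.05,0.96,0,0,0,0,0],
  [-0.05,1.05,0,0,0,0,0],
  [-0.05,1.05,0,0,0,0,0],
])

```text
time: 6.05
eef_pos: [0.4984, 0.1341, 0.0957]
ee_rot: [-3.141, 0.001, 1.678]
force: [-1.6, -3.3, 5.3]
gripper_width: 0.527
grip_force: 2.7
```

Run:
```python
from h import *
S=optics.grab_frame("side")
a=cv2.resize(S["color"][140:340,200:440],(720,600),interpolation=cv2.INTER_CUBIC);cv2.imwrite("pics/s2.png",a[:,:,::-1])
```

```text
(no output)
```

View pics/s2.png

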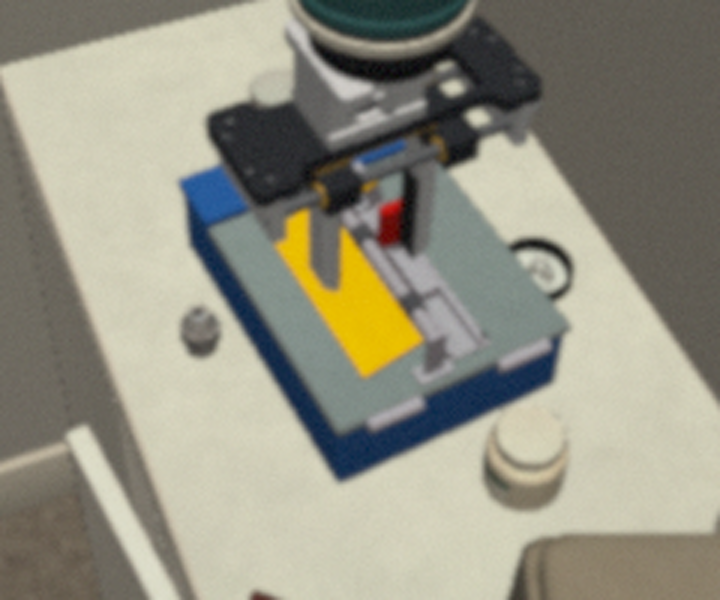

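The crop shows the tab pushed along to (390,222) by the right finger, and the left finger holding the plate down at (330,285). The next moves creep forward to the bolt's stop, watching the force.

Emit:
apply_moves([
  [-0.05,0.06,0,0,0,0,0],
  [-0.05,0.12,0,0,0,0,0],
  [-0.05,0.16,0,0,0,0,0],
  [-0.05,0.16,0,0,0,0,0],
  [-0.05,0.16,0,0,0,0,0],
])

```text
time: 6.6
eef_pos: [0.498, 0.1381, 0.0957]
ee_rot: [-3.14, 0.001, 1.677]
force: [-1.5, -7.6, 6.7]
gripper_width: 0.523
grip_force: 5.2
```

Emit:
apply_moves([
  [-0.05,0.04,0,0,0,0,0],
  [-0.05,0.07,0,0,0,0,0],
  [-0.05,0.07,0,0,0,0,0],
  [-0.05,0.07,0,0,0,0,0],
])

```text
time: 7.0
eef_pos: [0.4979, 0.1384, 0.0957]
ee_rot: [-3.14, 0.003, 1.675]
force: [-2.3, -17.8, 10.8]
gripper_width: 0.529
grip_force: 10.0
```

The bolt is at its stop: the tool has stalled at 18 N, with its position matching full travel. I'll ease back slightly, then lift straight up.

Emit:
apply_moves([
  [-0.05,-0.06,0,0,0,0,0],
  [-0.05,-0.1,0,0,0,0,0],
  [-0.05,-0.1,0,0,0,0,0],
  [-0.05,-0.1,0,-0.3,0,0,0],
  [-0.05,-0.1,0,-0.7,0,0,0],
  [-0.05,-0.1,0,-1.5,0,0,0],
  [-0.05,-0.1,0,-2.5,0,0,0],
  [-0.05,-0.1,0,-3.5,0,0,0],
  [-0.05,-0.1,0,-3.5,0,0,0],
  [-0.05,-0.1,0,-3.5,0,0,0],
])

```text
time: 8.0
eef_pos: [0.4987, 0.1387, 0.202]
ee_rot: [3.139, -0.0, 1.678]
force: [-0.4, 0.7, -0.1]
gripper_width: 0.525
grip_force: 0.0
```

Run:
```python
from h import *
S=optics.grab_frame("side")
a=cv2.resize(S["color"][140:340,200:440],(720,600),interpolation=cv2.INTER_CUBIC);cv2.imwrite("pics/s3.png",a[:,:,::-1])
```

```text
(no output)
```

View pics/s3.png

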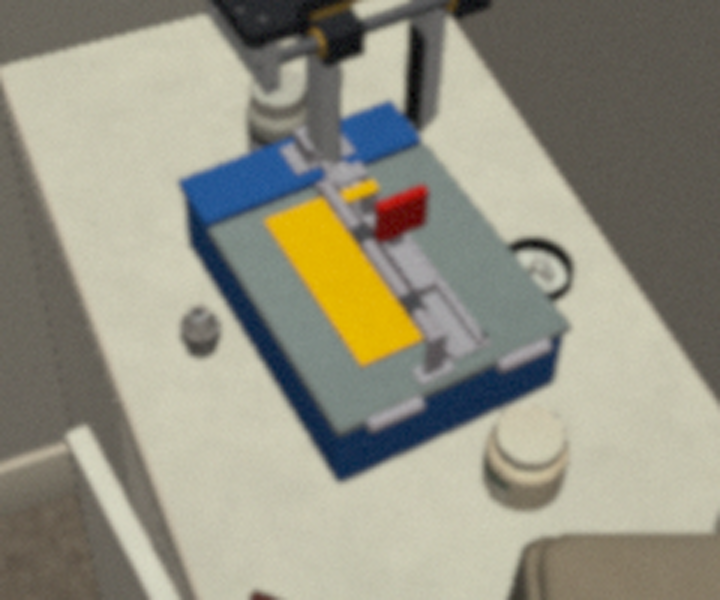

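The picture shows the catch back up, with its lower corner at (365,363) as before. The tab is home at (402,212), the gripper is clear and the loose things haven't moved.

```bash
python3 -c "
from bench import manip; print(manip.sign_off())"
```

```text
the job is handed in; nothing more can be done
None
```

The job is handed in: the bolt was pushed to its stop with the catch held down, the catch sprang back up when released, and the last picture shows the gripper clear and the things round the box unmoved; sign-off returned no verdict.

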